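Draw out the worktop lamp's telescopic arm to its second stop and hold it

TASK

The worktop lamp does not reach far enough over the place where I make the tea. Slacken the wing knob on its arm a quarter turn anticlockwise, as far as it goes, press the round release button so that the arm springs out a little, then take the arm by its black rubber grip and draw it out past the first click to the second stop, where it ends. Nothing but your hand keeps it there, so finish holding it by the grip, fully drawn out, until I tighten the knob myself; do not knock the mug, the kitchen timer or the jar.

Things in the scene. Friction and masses are not known exactly. Their poses are not given: they have to be found in the camera images.
- lamp: round grey foot of the lamp, 150 mm across, 22 mm high, fixed to the worktop. Origin: centre of its underside. A post carries the arm's pivot 90 mm straight above; from there the straight arm rises at 25 degrees towards the foot's +x axis.
- sleeve: fixed outer half of the arm. Origin: the pivot, on the arm's centre line; x axis: along the arm, upward and outward; z axis: square to the arm, out of its upper face. Outer tube (26 mm) to x = 60 mm, then the grey clamp housing to 193 mm, 38 mm wide, top face at z = 18 mm, carrying the knob at x = 90 mm and the button at 155 mm. Beyond it the sliding steel tube (19 mm) comes out.
- knob (a joint): black wing knob of the clamp, turns about the sleeve's z axis. 0: tight, wing along the arm; grows anticlockwise seen from above, to its stop at 1.57 rad, wing square across the arm. Starts at 0 to 0.2, tight. Stiff (0.12 N m), stays where left; the clamp lets the arm go above about 0.7 rad.
- button (a joint): round steel release button, 21 mm across, pressed along the sleeve's -z. 0: up, 9 mm proud of its bezel; 0.006 m: fully down. Spring: 2 N to start, 6 N fully down. The catch lets go about 4 mm down. While the arm slides past, the button stays 4 mm down; at the first stop it jumps up about 1 mm.
- boom (a joint): how far the sliding arm (tube, grip, shade, about 0.4 kg) is drawn out, m. 0: fully in, blocked by the button's catch. With the clamp slack, pressing the button lets a spring push it out to about 0.012, where it stays. First stop 0.050: a click that 6 to 10 N pull it through. Second stop 0.110: hard end. Let go, it slides back by its own weight.
- knob_grip (a point): point on the knob's axis, halfway up the wing: where to grip it. Wing 46 mm long, 11 mm thick, 20 mm high; the point is 26 mm above the housing's top face. x axis along the wing (turns with it), z axis = the sleeve's z.
- button_top (a point): centre of the button's top face; z axis = the sleeve's z. It moves with the button.
- grip (a point): point on the tube's centre line, in the middle of the black ribbed rubber grip (26 mm across, 58 mm long); axes as the sleeve's. It moves with the arm: 234 mm from the pivot when fully in, with 12 mm of bare tube between housing and grip. The white shade, 83 mm across, hangs below the line from 35 mm beyond it.
- boom_end: the whole sliding arm: steel tube, rubber grip and lamp shade. Origin: on the centre line, 234 mm behind point grip (at the pivot when fully in); axes as the sleeve's.
- mug_blue: white mug with a reddish inside, 93 mm high, 83 mm across, loose on the worktop. Origin: on its underside. Leave it alone.
- egg_timer: round kitchen timer, cream drum with a red top, 52 mm across, 58 mm high, loose on the worktop. Origin: centre of its underside. Leave it alone.
- sill_jar: clear jar with a dark screw lid, 70 mm across, 86 mm high, loose on the worktop. Origin: centre of its underside. Leave it alone.

How it is judged:
By the outcome, as a careful person would: the job done as asked, in the order asked, and still so for the second after the job is handed in, while the arm keeps its last pose, push and grip.
It also fails if it takes over 67 s, if anything falls off the work surface, if the arm or the gripper's body presses on something with over 40 N, if the wrist force passes 120 N, or if a joint passes its speed limit or range.

ROBOT

A 7-joint arm with a two-finger parallel gripper is mounted at the origin on a cart in front of the work surface, level with it; the furniture and walls round the work are solid. World frame = base frame: x ahead of the robot, y to its left, z up, the work surface at z = 0. Lengths are in m, angles in rad, forces in N, time in s.
With the tool pointing down it reaches from about 0.4 to 0.925 m from the base axis. Payload 4.1 kg.
Tool frame: the origin (TCP) lies midway between the tips of the shut fingers; the grasp point (between the pads) lies 19 mm behind it; z points along the fingers, y is the line along which they close (so a half turn about z gives the same grasp; the last joint's range is limited). The gripper opens to 85 mm and grips with 20 to 120 N. Pads are 22 mm wide; open, the fingers measure 114 mm over their backs; the gripper's body (76 mm by 85 mm) begins 54 mm behind the grasp point. The pads swing forward as they close: fully open they stand 13 mm farther back than shut.
Start: joints at [1.189, 0.398, 0.045, 1.537, -0.019, 1.207, -0.051], TCP at [0.181, -0.624, 0.231] pointing down, gripper open.
Joint ranges: [-2.82, 2.82], [-0.49, 2.23], [-1.37, 1.46], [0, 2.46], [-1.36, 4.5], [0.23, 2], [-2.94, 2.94]. Speed limits (rad/s): [2.57, 2.57, 3.14, 3.14, 3.14, 3.14, 3.14].

INTERFACE

Orientations are given as a unit quaternion [w, x, y, z].
In Python, from bench import ctrl gives the robot as it stands.
- The arm moves only by the shell command python3 -m inch 'ROWS' [OPENING]. ROWS is JSON, one flat list of numbers, 4 for each row, row after row: the shift along the world's x, y, z in cm, then the turn about the world's z in rad. In form: [x, y, z, roll, x, y, z, roll, ...]. A call has 1 to 12 rows; each row shifts and turns the commanded pose from where the row before left it; what a row does not reach is not made up. A row lasts 1/12 s, in which the tool goes at most 41.7 mm and 7.16 degrees, less where a joint would pass 70% of its speed; a pose out of reach is approached as far as the arm can. A call is refused whole if a number of a shift passes 4.17 or a number of a turn 0.125, either way. A call with a gripper value outside its range is refused whole. OPENING is the finger opening in cm, from 0 to 8.54, set as the call begins (- or left out, the last holds). The fingers move at their own pace and stop on an object; the grip force is fixed at half the most. Time passes only in rows, so rows that do not move let the fingers close. It gives the time, the measured TCP pose, the force, the opening and the grip force at its end, in the units of the state.
- ctrl.get_obs(): the state, without advancing time (a new reading comes with each control period).
- ctrl.get_image(name): name is "scene" or "top"; returns a dict with "image" (400x640x3 uint8, red, green, blue), "vertical_fov" (degrees; the focal length in pixels is half the picture's height over the tangent of half this angle, whatever the lens; pixels are square), "cx", "cy" (the principal point, pixels), "origin" and "orientation" of the camera in the world. Camera axes: x right, y up, looking along -z (the intrinsics and any distortion apply to the point x, -y, -z); pixel columns grow to the right and rows downward; lengths in m; the calibration is good to about 2 mm. A picture is of the moment at which its call begins. There is no depth.
- ctrl.close_job(): hands the job in; it is judged then, once.
The state is a dict: "time_s": time; "qpos": joint angles; "qvel": joint speeds; "joint_torque": joint torques, N m; "position": TCP position; "eef_rot": TCP orientation; "force": force on the tool from outside, world axes, zero at the start; "moment": the same for the moment, N m; "width": finger opening in m; "finger_force": force on a finger pad.
Only numpy, scipy, OpenCV 4.12 (cv2) and the standard library are available. Lean on these libraries where they do the work, as an engineer would, in place of code of your own. Each camera call takes 0.05 s, during which the arm holds its last target. There are 200 camera calls.

## Working session

There is one attempt and no reset: what is moved stays moved. The work goes in short steps, Python scripts to look and compute and a shell command to move; the robot and the scene stay as the last step left them, time stands still between calls to the robot, and variables do not carry over. Pictures are saved under pics/ and viewed, at most 10 in all, crops included, and the job is handed in when it is done.

```bash
ls; mkdir -p pics; python3 - <<'E'
from bench import ctrl
import cv2
o=ctrl.get_obs(); print({k:o[k] for k in('time_s','position','eef_rot','force','width')})
for n in('scene','top'):
    d=ctrl.get_image(n); cv2.imwrite(f'pics/{n}0.png',d['image'][:,:,::-1]); print({k:v for k,v in d.items() if k!='image'})
E
```

```text
pics
{'time_s': 0.0, 'position': array([ 0.18120814, -0.62356847,  0.23028771]), 'eef_rot': array([-9.32056754e-04,  9.90011951e-01,  1.40980222e-01, -2.10603083e-04]), 'force': array([0.1681743 , 0.27999599, 0.0143294 ]), 'width': 0.08578049301658974}
{'vertical_fov': 44.9024299481434, 'cx': 333.37542611632364, 'cy': 201.63870985822632, 'origin': array([-0.17651448,  0.65354459,  0.59269715]), 'orientation': array([-0.29157849, -0.1890827 ,  0.50233102,  0.79176591])}
{'vertical_fov': 45.402036662880874, 'cx': 327.08038594704817, 'cy': 200.9061135301271, 'origin': array([ 0.26025906, -0.07661358,  1.1127554 ]), 'orientation': array([-0.65510516, -0.08009224,  0.08801514,  0.7461071 ])}
```

View pics/scene0.png

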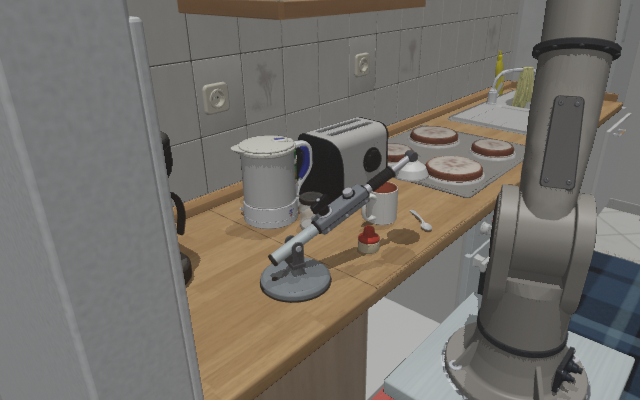

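View pics/top0.png

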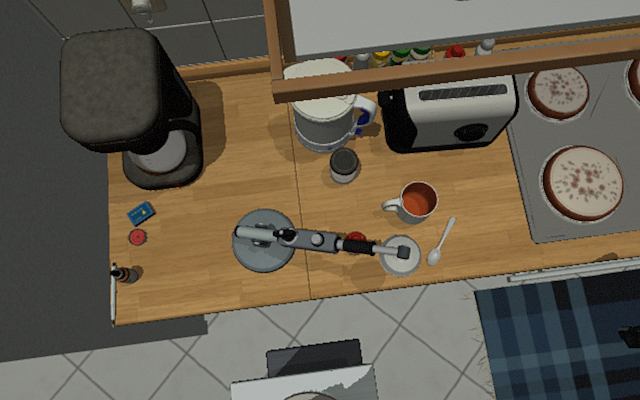

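The scene view shows the lamp with its foot at about (295,278), knob (319,207) and button (348,193). In the top view the foot is at (264,240), knob (287,237), button (317,239), and the grip at about (357,246) with the timer beneath it. I'll zoom in on the details.

```bash
python3 - <<'E'
import cv2,numpy as np
a=cv2.imread('pics/scene0.png')[140:310,250:440]; b=cv2.imread('pics/top0.png')[180:285,225:425]
f=lambda i,s:cv2.resize(i,None,fx=s,fy=s,interpolation=cv2.INTER_CUBIC)
cv2.imwrite('pics/sz.png',f(a,3.5)); cv2.imwrite('pics/tz.png',f(b,4))
E
```

```text
(no output)
```

View pics/sz.png

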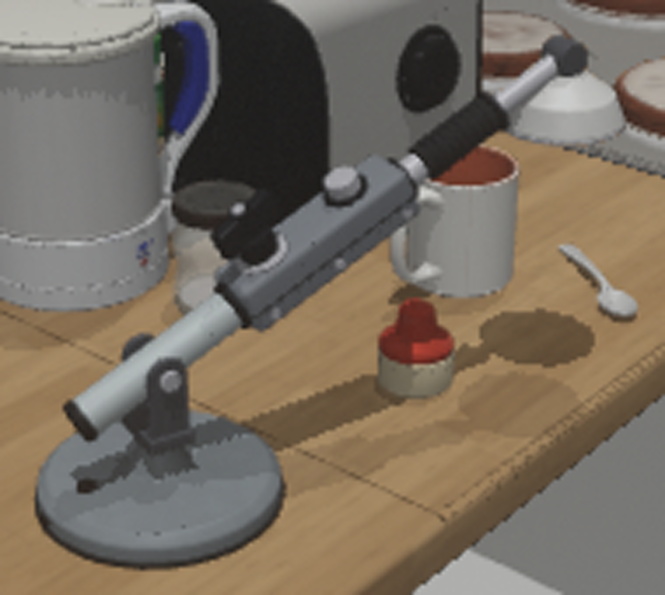

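View pics/tz.png

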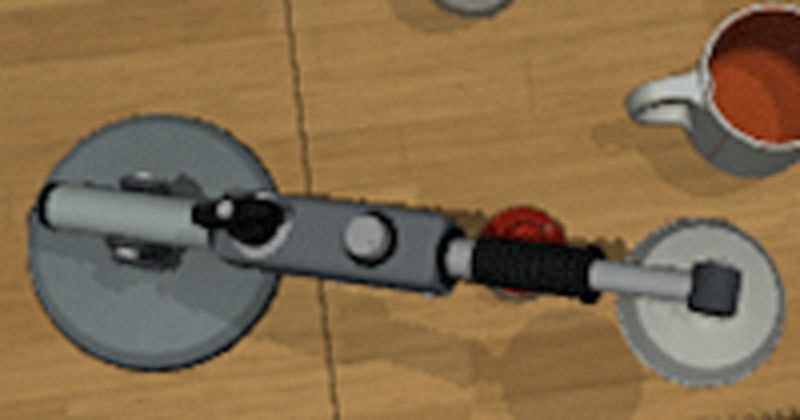

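Features read from the zooms, in original pixels:

| Feature | Top view | Scene view |
|---|---|---|
| Button top | (317,239.3) | (348.3,192) |
| Grip centre | (359,247) | (382.6,178.9) |
| Foot centre | (263.7,240.5) | (295.7,276.6) |

The wing is roughly along the arm. I'll triangulate these next.

```bash
cat > h.py <<'E'
import numpy as np
from scipy.spatial.transform import Rotation as R
C={'scene':(44.9024299481434,333.37542611632364,201.63870985822632,[-0.17651448,0.65354459,0.59269715],[-0.29157849,-0.1890827,0.50233102,0.79176591]),
'top':(45.402036662880874,327.08038594704817,200.9061135301271,[0.26025906,-0.07661358,1.1127554],[-0.65510516,-0.08009224,0.08801514,0.7461071])}
def rot(q): return R.from_quat(np.roll(q,-1))
def ray(n,u,v):
    fov,cx,cy,o,q=C[n]; f=200/np.tan(np.radians(fov/2))
    d=rot(q).apply([(u-cx)/f,-(v-cy)/f,-1]); return np.array(o),d/np.linalg.norm(d)
def plane(n,p,z):
    o,d=ray(n,*p); return o+d*(z-o[2])/d[2]
def tri(pt,ps):
    a,d=ray('top',*pt); b,e=ray('scene',*ps)
    s=np.linalg.lstsq(np.c_[d,-e],b-a,rcond=None)[0]; p,q=a+s[0]*d,b+s[1]*e
    return (p+q)/2,np.linalg.norm(p-q)
def proj(n,P):
    fov,cx,cy,o,q=C[n]; f=200/np.tan(np.radians(fov/2)); c=rot(q).inv().apply(np.array(P)-o)
    return np.array([cx-f*c[0]/c[2],cy+f*c[1]/c[2]])
E
python3 - <<'E'
from h import *
np.set_printoptions(precision=4,suppress=True)
B,e1=tri((317,239.3),(348.3,192)); G,e2=tri((359,247),(382.6,178.9)); F,e3=tri((263.7,240.5),(295.7,276.6))
print(B,e1,G,e2,F,e3); print(plane('top',(263.7,240.5),.015),plane('scene',(295.7,276.6),.022))
for n,p in(('top',(317,239.3)),('scene',(348.3,192))):print(n,plane(n,p,.09+.155*np.sin(np.radians(25))+.027*np.cos(np.radians(25))))
d=G-F; yaw=np.arctan2(d[1],d[0]); print('yaw',yaw)
for yaw in (yaw,):
  x=np.array([np.cos(yaw)*np.cos(.4363),np.sin(yaw)*np.cos(.4363),np.sin(.4363)]);z=np.array([-np.cos(yaw)*np.sin(.4363),-np.sin(yaw)*np.sin(.4363),np.cos(.4363)])
  piv=B-.155*x-.027*z; print('piv from B',piv,'piv from G',G-.234*x)
  piv=(piv+G-.234*x)/2; piv[2]=.09
  for nm,a,b in(('knobgrip',.09,.044),('btn',.155,.027),('grip',.234,0),('grip_end',.344,0),('ringbase',.09,.018),('pivot',0,0)):
    P=piv+a*x+b*z; print(nm,P,proj('top',P),proj('scene',P))
o=[-9.32056754e-04,9.90011951e-01,1.40980222e-01,-2.10603083e-04]; print(rot(o).as_matrix())
E
```

```text
[ 0.4107 -0.0727  0.1783] 0.001710719368612731 [ 0.3817 -0.1526  0.1906] 0.005145252225229421 [0.4515 0.0517 0.0119] 0.00017135332582833787
[0.451  0.0514 0.015 ] [0.4405 0.0621 0.022 ]
top [ 0.4111 -0.0722  0.18  ]
scene [ 0.4074 -0.07    0.18  ]
yaw -1.8999230441358352
piv from B [0.4524 0.0494 0.0883] piv from G [0.4502 0.0481 0.0918]
knobgrip [ 0.431  -0.0108  0.1679] [285.4555 234.4421] [321.2026 203.361 ]
btn [ 0.4096 -0.0734  0.18  ] [317.6622 239.9773] [348.4907 191.2376]
grip [ 0.3828 -0.1519  0.1889] [359.4045 247.6419] [380.817 179.485]
grip_end [ 0.3505 -0.2463  0.2354] [414.3395 254.7569] [418.0466 151.3228]
ringbase [ 0.4274 -0.0212  0.1443] [291.7137 237.4268] [325.9941 212.404 ]
pivot [0.4513 0.0488 0.09  ] [260.2784 234.8033] [295.2116 244.2409]
[[ 0.9602  0.2791 -0.0007]
 [ 0.2791 -0.9602  0.0018]
 [-0.0002 -0.0019 -1.    ]]
```

Measurements agree: the pivot is at about (0.451,0.049,0.09), the arm yaw is -1.90, and reprojections are within 2 px. Now I'll raise the tool and move above the knob, turning it +1.06 on the way.

```bash
python3 -m inch '[0,0,2.5,0,0,0,2.5,0,0,0,2.5,0,0,0,2.5,0,1.1,2.7,0,0,1.1,2.7,0,0,1.1,2.7,0,0,1.1,2.7,0,0,1.1,2.7,0,0,1.1,2.7,0,0,1.1,2.7,0,0,1.1,2.7,0,0]' 8.5
python3 -m inch '[1.1,2.7,0,0.1,1.1,2.7,0,0.1,1.1,2.7,0,0.1,1.1,2.7,0,0.1,1.1,2.7,0,0.1,1.1,2.7,0,0.1,1.1,2.7,0,0.1,1.1,2.7,0,0.1,1.1,2.7,0,0.1,1.1,2.7,0,0.1,0,0,0,0.06,0,0,0,0]' 3.0
```

```text
time_s: 1.1
position: [0.2695, -0.4065, 0.3309]
eef_rot: [-0.0, 0.99, 0.141, -0.0]
force: [-0.2, -0.2, 0.5]
width: 0.0852
finger_force: 0.0
time_s: 2.1
position: [0.3797, -0.1366, 0.3312]
eef_rot: [0.0, 0.781, 0.624, -0.0]
force: [0.2, -0.4, -0.3]
width: 0.0299
finger_force: 0.0
```

```bash
python3 -m inch '[1.0,2.55,0,0,1.0,2.55,0,0,1.0,2.55,0,0,1.0,2.55,0,0,1.2,2.6,0,0,0,0,-3,0,0,0,-3,0,0,0,-3,0,0,0,-3,0,0,0,-1,0,0,0,0,0,0,0,0,0]' 3.0
python3 - <<'E'
from bench import ctrl
import cv2
a=ctrl.get_image('scene')['image'][100:300,240:440,::-1];b=ctrl.get_image('top')['image'][180:330,225:425,::-1]
f=lambda i,s:cv2.resize(i,None,fx=s,fy=s,interpolation=cv2.INTER_CUBIC)
c=f(a,2);d=f(b,2); cv2.imwrite('pics/k1.png',cv2.hconcat([c,cv2.copyMakeBorder(d,0,c.shape[0]-d.shape[0],0,0,0)]))
E
```

```text
time_s: 3.1
position: [0.4318, -0.0108, 0.2019]
eef_rot: [0.0, 0.783, 0.621, 0.0]
force: [0.3, 0.1, 0.7]
width: 0.0298
finger_force: 0.0
```

View pics/k1.png

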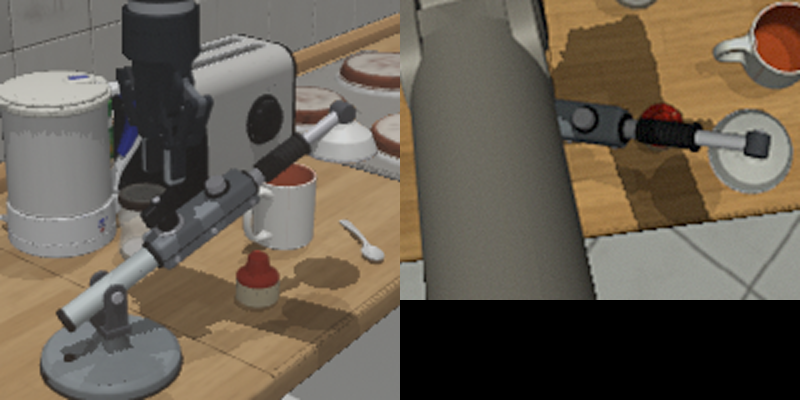

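The gripper sits straight above the knob, with its fingers at about (175,180) in the left crop and the wing at (160,213). I'll descend over the wing and close loosely.

```bash
python3 -m inch '[0,0.1,-1.2,0,0,0.1,-1.2,0,0,0,-0.8,0,0,0,-0.8,0,0,0,-0.2,0,0,0,0,0]' 3.0
python3 -m inch '[0,0,0,0,0,0,0,0,0,0,0,0,0,0,0,0,0,0,0,0]' 1.5
```

```text
time_s: 3.7
position: [0.4316, -0.0083, 0.1594]
eef_rot: [0.0, 0.783, 0.622, 0.0]
force: [-0.4, 0.4, -0.3]
width: 0.0299
finger_force: 0.0
time_s: 4.12
position: [0.4343, -0.0063, 0.1622]
eef_rot: [0.001, 0.783, 0.622, 0.003]
force: [-0.3, 3.5, 10.9]
width: 0.0149
finger_force: 5.3
```

```bash
python3 -m inch '[0.2,0.1,0.5,0,0,0,0,0,0,0,0,0]' 1.7
python3 -m inch '[0,0,0,0.11,0,0,0,0.11,0,0,0,0.11,0,0,0,0.11,0,0,0,0,0,0,0,0]' 1.7
```

```text
time_s: 4.37
position: [0.4334, -0.0073, 0.1647]
eef_rot: [0.0, 0.783, 0.622, -0.0]
force: [-0.0, 0.1, 0.0]
width: 0.0167
finger_force: 0.0
time_s: 4.87
position: [0.4344, -0.0082, 0.1647]
eef_rot: [0.001, 0.63, 0.777, 0.0]
force: [3.1, -2.4, 2.9]
width: 0.0171
finger_force: 4.3
```

```bash
python3 -m inch '[0,0,0,0.1,0,0,0,0.1,0,0,0,0.1,0,0,0,0.1,0,0,0,0.1,0,0,0,0.1,0,0,0,0,0,0,0,0]'
python3 -m inch '[0,0,0,0.1,0,0,0,0.1,0,0,0,0.1,0,0,0,0.1,0,0,0,0.1,0,0,0,0,0,0,0,0]'
```

```text
time_s: 5.53
position: [0.4351, -0.0075, 0.1655]
eef_rot: [0.002, 0.372, 0.928, 0.0]
force: [2.4, -1.4, 5.8]
width: 0.0168
finger_force: 6.8
time_s: 6.12
position: [0.4351, -0.0067, 0.1656]
eef_rot: [0.002, 0.13, 0.991, 0.001]
force: [1.1, 0.9, 8.0]
width: 0.017
finger_force: 6.1
```

```bash
python3 -c "
from bench import ctrl
o=ctrl.get_obs();print(o['moment'],o['qpos'])"
```

```text
[ 0.00161003 -0.34397994  0.01617009] [ 0.60532207  0.11594022 -0.72885891  2.08797125  0.09365185  0.96551113
  1.13614961]
```

```bash
python3 -m inch '[0,0,0,0.1,0,0,0,0.1,0,0,0,0.1,0,0,0,0]';python3 -c "
from bench import ctrl
o=ctrl.get_obs();print(o['moment'])"
python3 -m inch '[0,0,0,0.1,0,0,0,0,0,0,0,0]';python3 -c "
from bench import ctrl
o=ctrl.get_obs();print(o['moment'])"
```

```text
time_s: 6.45
position: [0.4353, -0.0067, 0.166]
eef_rot: [0.002, -0.018, 1.0, 0.001]
force: [1.4, 1.2, 9.6]
width: 0.0171
finger_force: 51.3
[-0.10992585 -0.29201377 -1.38280811]
time_s: 6.7
position: [0.435, -0.0067, 0.1661]
eef_rot: [0.001, -0.063, 0.998, 0.002]
force: [0.6, 1.8, 11.6]
width: 0.0172
finger_force: 88.9
[-0.06485663  0.03712749 -2.70256734]
```

The moment jumps to -2.7 N m, so the knob is at its stop. I'll relax the twist, open, lift, then shut the fingers and look.

```bash
python3 -m inch '[0,0,0,-0.12,0,0,0,-0.12,0,0,0,0,0,0,0,0]' 2.8
python3 -m inch '[0,0,2,0,0,0,2,0,0,0,2,0,-0.5,-2.4,0,0,-0.8,-2.5,0,0,-0.8,-1.5,0,0,0,0,0,0,0,0,0,0]' 
python3 -m inch '[-1,-4,0,0,-1,-4,0,0,-1,-4,0,0,0,0,0,0,0,0,0,0]' 0
python3 - <<'E'
from bench import ctrl
import cv2
a=ctrl.get_image('scene')['image'][100:300,240:440,::-1];b=ctrl.get_image('top')['image'][180:330,225:425,::-1]
f=lambda i,s:cv2.resize(i,None,fx=s,fy=s,interpolation=cv2.INTER_CUBIC)
c=f(a,2);d=f(b,2); cv2.imwrite('pics/k2.png',cv2.hconcat([c,cv2.copyMakeBorder(d,0,c.shape[0]-d.shape[0],0,0,0)]))
E
```

```text
time_s: 7.03
position: [0.4342, -0.0069, 0.1649]
eef_rot: [0.001, 0.048, 0.999, 0.0]
force: [2.3, 0.0, 4.9]
width: 0.0283
finger_force: 2.6
time_s: 7.7
position: [0.4108, -0.0714, 0.2233]
eef_rot: [-0.002, 0.05, 0.999, 0.0]
force: [0.5, 0.4, 0.4]
width: 0.0279
finger_force: 0.0
time_s: 8.12
position: [0.3818, -0.1917, 0.2236]
eef_rot: [-0.001, 0.051, 0.999, 0.001]
force: [0.3, 0.6, -0.3]
width: 0.0001
finger_force: 0.0
```

View pics/k2.png

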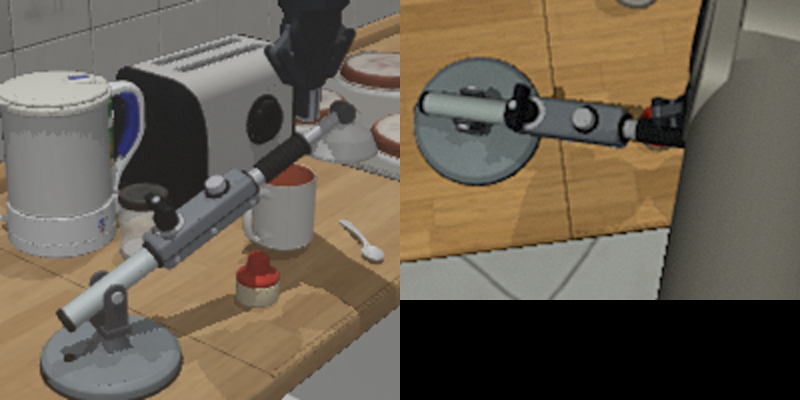

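The knob's wing now stands square across the arm (left crop about (165,215), right crop (520,107)), and nothing has been disturbed. Next I'll go over the button.

```bash
python3 -m inch '[0,0,1,0,0.8,3.1,0,0,0.8,3.1,0,0,0.8,3.1,0,0,0.7,3.1,0,0,0,0,-2,0,0,0,-2,0,0,0,0,0,0,0,0,0]'
python3 -m inch '[-0.03,-0.08,-0.2,0,-0.03,-0.08,-0.2,0,0,0,0,0]'
python3 -m inch '[-0.03,-0.08,-0.2,0,0,0,0,0,0,0,0,0]'
```

```text
time_s: 8.97
position: [0.413, -0.0659, 0.1944]
eef_rot: [-0.001, 0.048, 0.999, 0.0]
force: [0.2, 0.4, 0.6]
width: -0.0003
finger_force: 0.0
time_s: 9.22
position: [0.4132, -0.0692, 0.1909]
eef_rot: [0.001, 0.05, 0.999, -0.0]
force: [-0.1, -0.1, -0.6]
width: 0.0001
finger_force: 0.0
time_s: 9.47
position: [0.4125, -0.0698, 0.1884]
eef_rot: [0.0, 0.05, 0.999, 0.0]
force: [1.1, 0.2, 0.4]
width: 0.0001
finger_force: 0.0
```

```bash
python3 -m inch '[-0.03,-0.08,-0.2,0,0,0,0,0,0,0,0,0]'
python3 -m inch '[-0.03,-0.08,-0.2,0,0,0,0,0,0,0,0,0]'
python3 -m inch '[-0.03,-0.08,-0.2,0,0,0,0,0,0,0,0,0]'
python3 -m inch '[-0.03,-0.08,-0.2,0,0,0,0,0,0,0,0,0]'
```

```text
time_s: 9.72
position: [0.4125, -0.0704, 0.1865]
eef_rot: [0.0, 0.049, 0.999, 0.0]
force: [0.9, 0.8, 1.0]
width: 0.0003
finger_force: 0.5
time_s: 9.97
position: [0.4122, -0.0713, 0.1844]
eef_rot: [0.0, 0.049, 0.999, 0.0]
force: [0.5, 1.1, 0.0]
width: 0.0
finger_force: 0.5
time_s: 10.22
position: [0.412, -0.072, 0.1827]
eef_rot: [0.0, 0.049, 0.999, 0.0]
force: [0.8, 0.5, 5.7]
width: 0.0002
finger_force: 2.1
time_s: 10.47
position: [0.4118, -0.0728, 0.1809]
eef_rot: [0.0, 0.049, 0.999, -0.0]
force: [-0.7, 1.1, 6.0]
width: -0.0001
finger_force: 2.9
```

```bash
python3 -m inch '[-0.03,-0.08,-0.2,0,0,0,0,0,0,0,0,0]'
python3 -m inch '[-0.03,-0.08,-0.15,0,0,0,0,0,0,0,0,0]'
python3 -m inch '[-0.03,-0.05,-0.15,0,0,0,0,0,0,0,0,0,0,0,0,0]'
python3 - <<'E'
from bench import ctrl
import cv2
a=ctrl.get_image('scene')['image'][100:300,240:440,::-1]
cv2.imwrite('pics/k3.png',cv2.resize(a,None,fx=3,fy=3,interpolation=cv2.INTER_CUBIC))
E
```

```text
time_s: 10.72
position: [0.4119, -0.0731, 0.1802]
eef_rot: [0.001, 0.049, 0.999, 0.0]
force: [-3.4, 1.3, 16.3]
width: -0.0002
finger_force: 8.0
time_s: 10.97
position: [0.412, -0.0732, 0.1799]
eef_rot: [0.001, 0.049, 0.999, 0.0]
force: [-6.1, 4.0, 24.6]
width: 0.0001
finger_force: 12.5
time_s: 11.3
position: [0.4121, -0.0733, 0.1796]
eef_rot: [0.001, 0.049, 0.999, 0.0]
force: [-8.0, 5.6, 34.2]
width: -0.0001
finger_force: 17.0
```

View pics/k3.png

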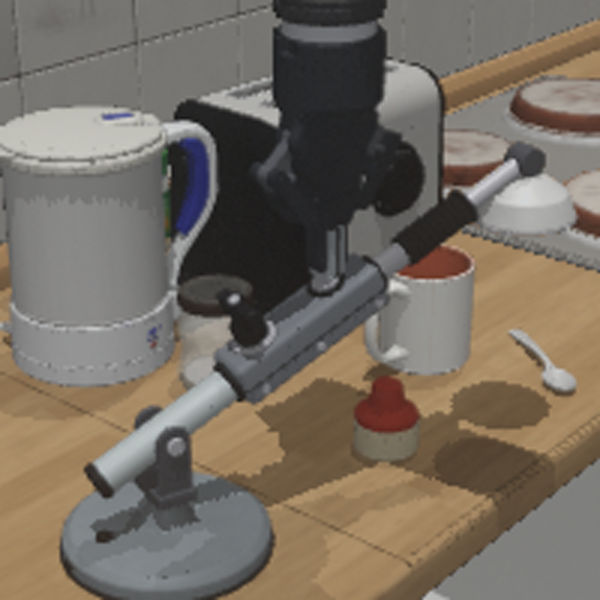

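The button is fully down, and the tip of the arm in the scene image has moved from (411.7,155.7) to about (416,153.3), roughly 12 mm, so it has sprung out. I'll back off, rise, turn and go over the grip.

```bash
python3 -m inch '[0.05,0.1,0.8,0,0,0,1.5,0,0,0,2.5,0,0,0,2.5,0,0,0,2.5,-0.12,0,0,0,-0.12,0,0,0,-0.12,0,0,0,-0.12,0,0,0,-0.12,0,0,0,-0.12,0,0,0,-0.12,0,0,0,-0.12]' 6
python3 -m inch '[-0.5,-1.5,0,-0.12,-0.5,-1.5,0,-0.12,-0.5,-1.5,0,-0.12,-0.5,-1.5,0,-0.12,-0.5,-1.5,0,-0.12,-0.5,-1.5,0,-0.12,0,0,0,-0.12,0,0,0,0,0,0,0,0]'
python3 - <<'E'
from bench import ctrl
from h import *
o=ctrl.get_obs();m=rot(o['eef_rot']).as_matrix();print(o['position'],np.arctan2(m[1,1],m[0,1]))
print('goal',[.381,-.161,.175],-1.9+np.pi/2)
a=ctrl.get_image('scene')['image'][:,:,::-1]
import cv2
cv2.imwrite('pics/k4.png',cv2.resize(a[60:260,260:460],None,fx=3,fy=3))
E
```

```text
time_s: 12.35
position: [0.41, -0.0739, 0.2725]
eef_rot: [-0.001, 0.508, 0.862, -0.0]
force: [0.2, 1.2, -0.2]
width: 0.0599
finger_force: 0.0
time_s: 13.1
position: [0.3804, -0.1636, 0.2728]
eef_rot: [-0.001, 0.812, 0.583, -0.0]
force: [-0.9, -0.6, 0.3]
width: 0.0598
finger_force: 0.0
[ 0.38035782 -0.16358591  0.27275396] -0.3250205895559309
goal [0.381, -0.161, 0.175] -0.32920367320510335
```

View pics/k4.png

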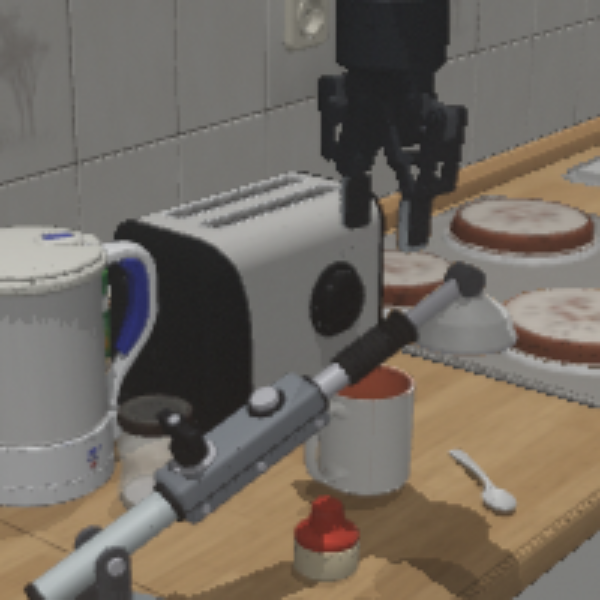

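The arm is drawn out about 12 mm, with the grip at scene pixel (386,177) straight below the open fingers. I'll descend and grip.

```bash
python3 -m inch '[0,0.05,-2.5,0,0,0.05,-2.5,0,0,0.05,-2.5,0,0,0,-1,0,0,0,-1,0,0,0,0,0,0,0,0,0]' 6
python3 -m inch '[0,0,0,0,0,0,0,0,0,0,0,0,0,0,0,0,0,0,0,0,0,0,0,0,0,0,0,0]' 0
```

```text
time_s: 13.73
position: [0.3814, -0.1623, 0.1788]
eef_rot: [0.0, 0.813, 0.583, 0.0]
force: [-0.5, 0.1, 0.1]
width: 0.0601
finger_force: 0.0
time_s: 14.32
position: [0.3817, -0.1627, 0.1795]
eef_rot: [0.001, 0.813, 0.582, 0.0]
force: [-0.6, -0.1, 6.7]
width: 0.0235
finger_force: 58.5
```

```bash
python3 -m inch '[0,0,0,0,0,0,0,0,0,0,-0.3,0,0,0,-0.3,0,0,0,0,0]' 5
python3 -m inch '[0,0,0,0,0,0,0,0,0,0,0,0,0,0,0,0,0,0,0,0,0,0,0,0,0,0,0,0]' 0
```

```text
time_s: 14.73
position: [0.3802, -0.1622, 0.1715]
eef_rot: [-0.001, 0.813, 0.582, -0.0]
force: [-0.9, 0.1, -0.3]
width: 0.05
finger_force: 0.0
time_s: 15.32
position: [0.3817, -0.1626, 0.1725]
eef_rot: [0.001, 0.813, 0.582, 0.001]
force: [3.9, -1.6, -4.6]
width: 0.0233
finger_force: 58.8
```

```bash
python3 -m inch '[-0.15,-0.43,0.21,0,-0.15,-0.43,0.21,0,-0.15,-0.43,0.21,0,-0.15,-0.43,0.21,0,-0.15,-0.43,0.21,0,-0.15,-0.43,0.21,0,0,0,0,0]'
python3 -m inch '[-0.15,-0.43,0.21,0,-0.15,-0.43,0.21,0,-0.15,-0.43,0.21,0,-0.15,-0.43,0.21,0,0,0,0,0]'
```

```text
time_s: 15.9
position: [0.3727, -0.1888, 0.1854]
eef_rot: [0.001, 0.813, 0.582, 0.001]
force: [5.1, -2.4, -2.9]
width: 0.0234
finger_force: 59.6
time_s: 16.32
position: [0.3669, -0.2059, 0.1938]
eef_rot: [0.001, 0.813, 0.582, 0.001]
force: [4.7, -1.2, -2.8]
width: 0.0236
finger_force: 59.7
```

```bash
python3 -m inch '[-0.15,-0.43,0.21,0,-0.15,-0.43,0.21,0,-0.15,-0.43,0.21,0,-0.15,-0.43,0.21,0,-0.15,-0.43,0.21,0,-0.15,-0.43,0.21,0,-0.15,-0.43,0.21,0,0,0,0,0,0,0,0,0]'
python3 -m inch '[-0.15,-0.43,0.21,0,-0.15,-0.43,0.21,0,0,0,0,0]'
python3 -m inch '[-0.09,-0.26,0.13,0,-0.09,-0.26,0.13,0,0,0,0,0,0,0,0,0]'
```

```text
time_s: 17.07
position: [0.3567, -0.2357, 0.2085]
eef_rot: [0.001, 0.813, 0.582, 0.001]
force: [5.0, -1.9, -2.1]
width: 0.0235
finger_force: 59.7
time_s: 17.32
position: [0.3537, -0.2443, 0.2128]
eef_rot: [0.001, 0.813, 0.582, 0.001]
force: [4.4, -2.0, -1.5]
width: 0.0231
finger_force: 59.7
time_s: 17.65
position: [0.3528, -0.2468, 0.2141]
eef_rot: [-0.0, 0.813, 0.583, 0.003]
force: [9.4, 2.5, -8.9]
width: 0.0232
finger_force: 59.9
```

Total travel is 98 mm and the pull force is rising, so it is at the hard end. I'll add a little preload, confirm with a picture, then hand in.

```bash
python3 -m inch '[-0.05,-0.15,0.07,0,0,0,0,0,0,0,0,0,0,0,0,0,0,0,0,0,0,0,0,0,0,0,0,0]'
python3 -m inch '[0,0,0,0,0,0,0,0,0,0,0,0,0,0,0,0,0,0,0,0,0,0,0,0,0,0,0,0]'
python3 - <<'E'
from bench import ctrl
import cv2
a=ctrl.get_image('scene')['image'][:,:,::-1]
cv2.imwrite('pics/k5.png',cv2.resize(a[60:300,240:480],None,fx=2.5,fy=2.5,interpolation=cv2.INTER_CUBIC))
E
```

```text
time_s: 18.23
position: [0.3528, -0.2468, 0.2141]
eef_rot: [-0.001, 0.812, 0.583, 0.003]
force: [11.7, 4.3, -11.2]
width: 0.0236
finger_force: 59.7
time_s: 18.82
position: [0.3528, -0.2468, 0.2141]
eef_rot: [-0.001, 0.812, 0.583, 0.003]
force: [11.3, 4.8, -11.9]
width: 0.0234
finger_force: 59.7
```

View pics/k5.png

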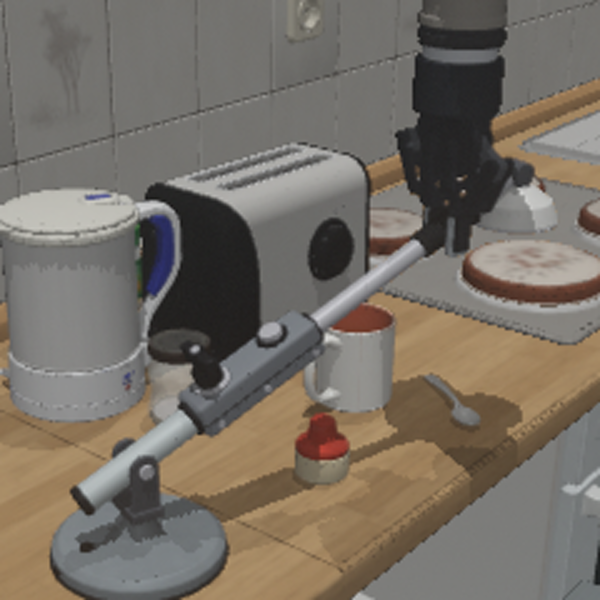

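The arm is fully out and held at the grip (about (430,238) in the crop). The wing is across the arm, and the mug, timer and jar have not moved.

```bash
python3 -c "
from bench import ctrl
print(ctrl.close_job())"
```

```text
the job is handed in; nothing more can be done
None
```

The job is handed in: knob slackened to its stop, button pressed, arm drawn out to the second stop and held there by the grip; the mug, timer and jar look undisturbed in the last picture.

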